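Prime the hand pump until its indicator pin is out

ROBOT

A 6-joint arm with a two-finger parallel gripper is mounted at the origin on a cart in front of the work surface, level with it; the furniture and walls round the work are solid. World frame = base frame: x ahead of the robot, y to its left, z up, the work surface at z = 0. Lengths are in mm, angles in rad, forces in N, time in s.
With the tool pointing down it reaches from about 400 to 825 mm from the base axis. Payload 7 kg.
Tool frame: the origin (TCP) lies midway between the tips of the shut fingers; the grasp point (between the pads) lies 19 mm behind it; z points along the fingers, y is the direction in which the jaws open and shut (so a half turn about z gives the same grasp; the last joint's range is limited). The gripper opens to 88 mm and grips with 3 to 60 N. Pads are 19 mm wide; open, the fingers measure 130 mm over their backs; the gripper's body (78 mm by 193 mm) begins 47 mm behind the grasp point.
Start: joints at [-1.015, 0.359, 0.012, 0, -1.224, -0.288], TCP at [178.586, -650.924, 226.561] pointing down, gripper open.
Joint ranges: [-3.07, 3.07], [-1.43, 2.12], [-1.02, 1.25], [-3.03, 1.67], [-3.05, -0], [-3.03, 3.03]. Speed limits (rad/s): [2.39, 2.39, 3.01, 3.14, 3.14, 3.14].

INTERFACE

Orientations are given as a 3x3 rotation matrix whose columns are the frame's x, y, z axes.
In Python, from cell import env gives the robot as it stands.
- The arm moves only by the tool drive_tool, never from a script. Its argument "motion" is one flat list of numbers, 6 for each row, row after row: the shift along the tool's x, y, z normalised to -1 to 1, where 1 is 50 mm, then the turn, a rotation vector about the tool's x, y, z normalised to -1 to 1, where 1 is 0.08 rad. In form: [dx, dy, dz, ax, ay, az, dx, dy, dz, ax, ay, az, ...]. A call has exactly 10 rows; each row shifts and turns the commanded pose from where the row before left it, along the tool's axes as they then stand; what a row does not reach is not made up. A row lasts 1/8 s, in which the tool goes at most 62.5 mm and 10.7 degrees, less where a joint would pass 70% of its speed; a pose out of reach is approached as far as the arm can. A call with a number of a shift or a turn outside -1 to 1 is refused whole. A call with a gripper value outside its range is refused whole. "jaw" is the opening, from 0 (shut) to 1 (fully open), set as the call begins (left out, the last holds). The fingers move at their own pace and stop on an object; the grip force is fixed at half the most. Time passes only in rows, so rows that do not move let the fingers close, or fill a call up. It gives the time, the measured TCP pose, the force and the opening at its end, in the units of the state.
- env.get_obs(): the state, without advancing time (a new reading comes with each control period).
- env.camera(name): name is "side" or "top"; returns (picture, depth): 400x640x3 uint8, red, green, blue; 400x640 float32, mm along the optical axis (not along the pixel's ray), 0 where there is no reading.
- env.camera_model(name): a dict with "K" (3x3 intrinsics, pixels), "distortion" ([k1, k2, p1, p2, k3] as OpenCV has them; the pictures are not rectified), "rvec" (rotation vector, rad) and "tvec" (3), from world to camera coordinates, as OpenCV has them. Camera axes: x right, y down, z forward; pixel columns grow to the right and rows downward; lengths in mm; the calibration is good to about 2 mm. A picture is of the moment at which its call begins. camera_model takes no time and is no camera call.
- env.sign_off(): hands the job in, once; it reports no verdict.
The state is a dict: "t": time; "qpos": joint angles; "joint_vel": joint speeds; "joint_torque": joint torques, N m; "tcp_pos": TCP position; "orientation": TCP orientation; "ft_force": force on the tool from outside, world axes, zero at the start; "torque": the same for the moment, N m; "opening": finger opening in mm.
Only numpy, scipy, OpenCV 4.12 (cv2) and the standard library are available. Lean on these libraries where they do the work, as an engineer would, in place of code of your own. Each camera call takes 0.05 s, during which the arm holds its last target. There are 200 camera calls.

TASK

Swing the guard arm of the hand pump aside, clear of the plunger, then pump the sprung plunger with your fingertips in full strokes until the indicator pin stands fully out, and leave the plunger up and the guard open. Do not touch the indicator pin itself, leave the pump standing where it is, and leave the glassware, bottles and other things round it alone.

Things in the scene. Friction and masses are not known exactly. Their poses are not given: they have to be found in the camera images.
- pump: hand pump, loose on the worktop on rubber feet, 2.4 kg: a grey painted block on a dark base plate of 150 mm (x) by 210 mm (y), aluminium top face 85 mm above the worktop. Origin: middle of its underside. Its own x points to its back (away from the robot when yaw is 0), y to its left, z up. Its yaw lies between about -0.3 and +0.4 rad. The plunger stands at x = 0, y = +50 mm, the indicator pin at x = 0, y = -50 mm, the guard's pivot post at x = +52 mm, y = +50 mm
- plunger_top (a point): centre of the flat top of the plunger's black mushroom head, 34 mm in diameter, 117 mm above the worktop when up. It is pressed straight down
- plunger (a joint): travel of the plunger in m: 0 up, 0.014 fully down. A spring returns it: 7 N at the top, about 13 N at the bottom, and damping that adds some 2 N at 50 mm/s. It needs to go down at least 11 mm, and come all the way up again, for a stroke to count
- indicator (a joint): how far the indicator pin has come out, in m: starts somewhere from 0 to 0.021, fully out at 0.045 (it stays where it is between strokes). It hardly moves (under 1 mm) while the plunger goes down, but is carried up while the plunger springs back: about 9 mm per full stroke, the first stroke anything from 4 to 14 mm, the rest what is left; three to five strokes in all. Strokes after it is fully out do nothing. A black ring near its foot comes into view as it gets fully out
- pin_tip (a point): centre of the top of the steel indicator pin, 14 mm in diameter; 95 mm above the worktop when fully in, 140 mm when fully out
- indicator_pin: the steel indicator pin (origin on its axis, 50 mm to the right of the pump's middle); not to be touched
- guard (a joint): angle of the guard arm in rad about the vertical pivot post: 0 to 0.15 at the start, lying over the plunger's head and pointing to the pump's front; grows as the arm swings clockwise seen from above, its free end moving from the front to the pump's left, away from the indicator pin; stop at 1.9. Stays where it is left; friction 0.06 N m. The head is clear above from about 0.75 rad; at 1.5 rad the arm points to the pump's left
- guard_post (a point): centre of the top of the upright round steel post (12 mm in diameter) near the free end of the guard arm, 88 mm from the pivot. The post stands 23 mm above the arm's upper face, its top 150 mm above the worktop; the arm is a flat bar 14 mm wide, from 122 to 127 mm above the worktop, with a 40 mm disc over the plunger's head
- guard_pivot (a point): pivot of the guard arm, on its axis, 130 mm above the worktop
- vial_0: small vial, 24 mm in diameter, 56 mm high, standing in front of the pump, to the left; a bystander (origin: middle of its underside, as for all that follow)
- vial_1: small dark-capped vial of the same size, standing in front of the pump, to the right; a bystander
- spare_coil: tied coil of spare tube, 66 mm wide, 21 mm high, lying at the left of the pump; a bystander
- weigh_boat: small square weighing tray, 48 mm wide, 18 mm high, in front of the pump; a bystander
- wash_bottle: wash bottle with a bent spout, 65 mm wide, 214 mm high, well to the right of the pump; a bystander that is fixed
- bottle_amber: reagent bottle, 56 mm wide, 114 mm high, well to the right of the pump; a bystander that is fixed
- bottle_clear: reagent bottle, 64 mm wide, 131 mm high, well to the right of the pump; a bystander that is fixed
- timer: flat bench timer, 58 by 66 mm, 20 mm high, well to the right of the pump; a bystander
- beaker_b: large beaker with thin tubes hanging into it, 113 mm wide, 119 mm high, standing to the right of the pump; a bystander that is fixed

How it is judged:
By the outcome, as a careful person would: the job done as asked, in the order asked, and still so for the second after the job is handed in, with the robot touching nothing.
It also fails if it takes over 48 s, if anything falls off the work surface, if the arm or the gripper's body presses on something with over 40 N, if the wrist force passes 120 N, or if a joint passes its speed limit or range.

## Working session

There is one attempt and no reset: what is moved stays moved. The work goes in short steps, Python scripts to look and compute and a tool call to move; the robot and the scene stay as the last step left them, time stands still between calls to the robot, and variables do not carry over. Pictures are saved under pics/ and viewed, about 8 in all and at most 12, crops included, and the job is handed in when it is done.

Besides the shell and the picture viewer there is one more tool, called after "Emit:" as name(argument=value, ...) on one line, values as JSON. drive_tool: Moves the arm, as the interface text tells. Its arguments: {"type":"object","properties":{"motion":{"type":"array"},"jaw":{"type":"number"}},"required":["motion"]}

```bash
mkdir -p pics; cat > h.py <<'E'
import numpy as np, cv2
from cell import env
def snap(n,f):
    im,d=env.camera(n); cv2.imwrite(f'pics/{f}.png',im[:,:,::-1]); np.save(f'pics/{f}.npy',d); return im,d
def ray(n,uv):
    m=env.camera_model(n); R=cv2.Rodrigues(np.array(m['rvec'],float))[0]; t=np.array(m['tvec'],float).ravel()
    p=cv2.undistortPoints(np.array([[uv]],float),np.array(m['K'],float),np.array(m['distortion'],float))[0,0]
    return -R.T@t, R.T@np.array([p[0],p[1],1.])
def onplane(n,uv,z):
    c,d=ray(n,uv); return c+d*(z-c[2])/d[2]
def proj(n,P):
    m=env.camera_model(n)
    return cv2.projectPoints(np.array(P,float).reshape(-1,3),np.array(m['rvec'],float),np.array(m['tvec'],float),np.array(m['K'],float),np.array(m['distortion'],float))[0][:,0]
E
python3 - <<'E'
from h import *
for n in('side','top'):
    snap(n,n+'0'); c,d=ray(n,(320,200)); print(n,c.round(),d.round(2))
o=env.get_obs(); print(o['t'],o['tcp_pos'],o['orientation'],o['ft_force'],o['opening'])
E
```

```text
side [-18. 902. 772.] [ 0.42 -0.73 -0.54]
top [ 197.  -22. 1450.] [ 0.21 -0.03 -0.98]
0.1 [ 178.48189637 -650.55010211  225.75085256] [[-9.64387695e-01 -2.64492251e-01 -4.71315416e-04]
 [-2.64492649e-01  9.64386804e-01  1.31572329e-03]
 [ 1.06531753e-04  1.39352681e-03 -9.99999023e-01]] [-0.22529193 -0.06974035 -0.56958044] 87.8089879924945
```

View pics/top0.png

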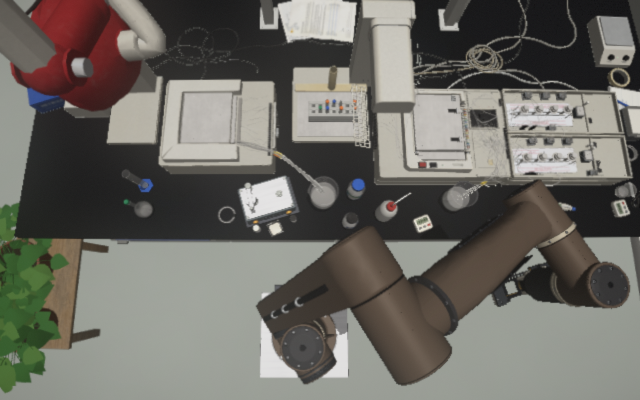

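View pics/side0.png

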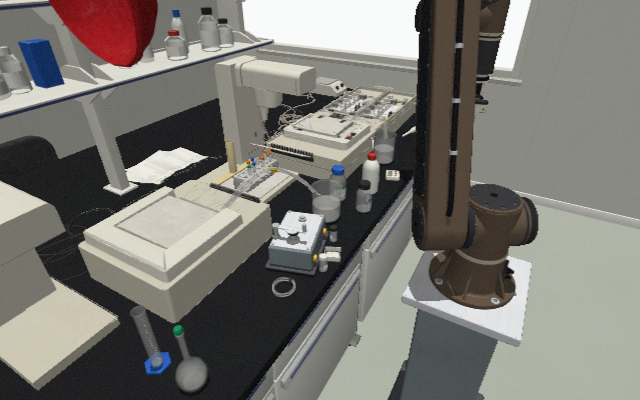

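The pump is at top (267,200) and side (298,243), with the coil to its left. I'll zoom in on both views.

```bash
python3 - <<'E'
import cv2,numpy as np
a=cv2.imread('pics/top0.png')[165:245,210:320]; b=cv2.imread('pics/side0.png')[195:295,250:360]
a=cv2.resize(a,None,fx=7,fy=7,interpolation=cv2.INTER_CUBIC)[:560,:770]; b=cv2.resize(b,None,fx=6,fy=6,interpolation=cv2.INTER_CUBIC)
cv2.imwrite('pics/ct.png',a);cv2.imwrite('pics/cs.png',b)
E
```

```text
(no output)
```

View pics/ct.png

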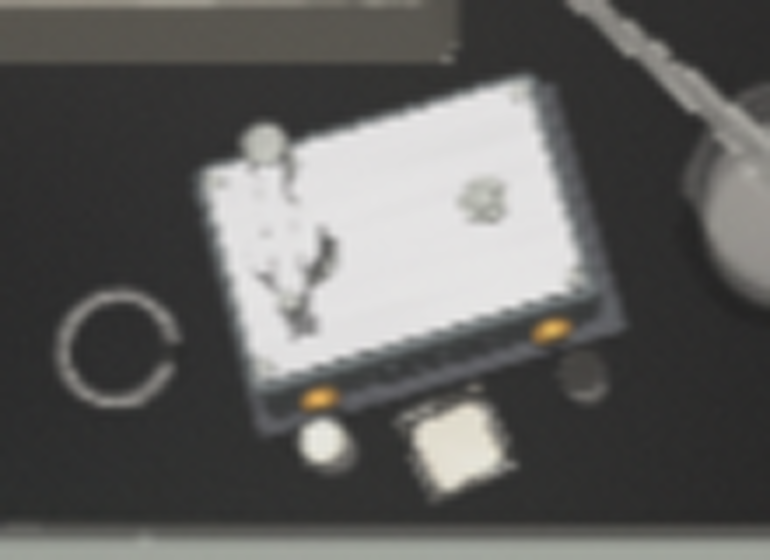

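View pics/cs.png

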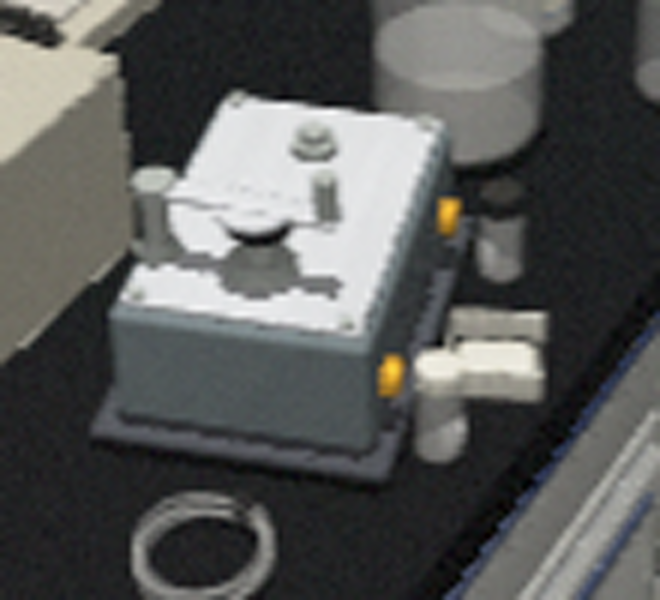

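The crops show the pivot at top ≈(248,185), pin ≈(279,194) and the block's top corners. The guard post top is at side ≈(304.3,224.8). Next I'll turn these into positions.

```bash
python3 - <<'E'
from h import *
f=lambda u,v:((u+.5)/7-.5+210,(v+.5)/7-.5+165)
g=lambda u,v:((u+.5)/6-.5+250,(v+.5)/6-.5+195)
C=np.array([onplane('top',f(*p),85) for p in [(203,172),(532,78),(592,292),(262,382)]]); print(C.round())
ctr=C.mean(0); l=(C[0]+C[3]-C[1]-C[2]); yaw=np.arctan2(-l[0],l[1]); print('ctr',ctr.round(1),'yaw',yaw)
S=np.array([onplane('side',g(*p),85) for p in [(112,312),(232,95),(448,125),(370,345)]]); print('side',S.round(),S.mean(0).round(1)); l=(S[0]+S[3]-S[1]-S[2]); print(np.arctan2(-l[0],l[1]))
piv=onplane('top',f(265,143),133);pin=onplane('top',f(484,198),100)
print('piv',piv.round(1),'pin',pin.round(1), 'side piv',onplane('side',g(155,178),133).round(1))
gp=onplane('side',g(326,177),150);print('post side',gp.round(1),'dist',np.linalg.norm((gp-piv)[:2]))
print('pin side, z100',onplane('side',g(316,130),100).round(1))
for y in(yaw,):
    R=np.array([[np.cos(y),-np.sin(y)],[np.sin(y),np.cos(y)]])
    for n,p in dict(piv=(52,50),pin=(0,-50),plunger=(0,50)).items(): print(n,(ctr[:2]+R@p).round(1))
for n,p in dict(v0=(323,440),v1=(583,375),boat=(460,448),coil=(118,350)).items(): print(n,onplane('top',f(*p),{'v0':56,'v1':56}.get(n,18)).round())
print(onplane('top',f(300,303),150).round(),'headside',onplane('side',g(257,222),120).round(1))
E
```

```text
[[526. 244.  85.]
 [578.  70.  85.]
 [462.  36.  85.]
 [414. 208.  85.]]
ctr [495.  139.4  85. ] yaw 0.2803303846633383
side [[522. 252.  85.]
 [574.  72.  85.]
 [459.  40.  85.]
 [404. 213.  85.]] [489.7 144.2  85. ]
0.2927661825927605
piv [530.1 203.  133. ] pin [508.8  92.7 100. ] side piv [525.8 206.6 133. ]
post side [442.5 185.7 150. ] dist 89.32470549905496
pin side, z100 [505.5  95.7 100. ]
piv [531.1 201.8]
pin [508.8  91.3]
plunger [481.1 187.4]
v0 [387. 179.  56.]
v1 [422.  42.  56.]
boat [388. 110.  18.]
coil [442. 299.  18.]
[443. 180. 150.] headside [474.3 197.8 120. ]
```

Both views agree to about 5 mm: pump centre ≈(493,141), yaw ≈0.285, guard ≈0.06 rad, and the post at ≈(443,184). The tool's x axis already points to the pump's front and its y axis to the pump's left. First move: rise, close the fingers and travel over.

Emit:
drive_tool(jaw=0, motion=[-0.72, 0.74, -0.4, 0, 0, 0, -0.72, 0.74, -0.4, 0, 0, 0, -0.72, 0.74, -0.4, 0, 0, 0, -0.72, 0.74, -0.4, 0, 0, 0, -0.72, 0.74, -0.4, 0, 0, 0, -0.72, 0.74, 0, 0, 0, 0, -0.72, 0.74, 0, 0, 0, 0, -0.72, 0.74, 0, 0, 0, 0, -0.72, 0.74, 0, 0, 0, 0, -0.72, 0.74, 0, 0, 0, 0])

```text
t: 1.35
tcp_pos: [428.2, -197.2, 326.5]
orientation: [[-0.964, -0.265, 0.0], [-0.265, 0.964, 0.0], [-0.0, 0.0, -1.0]]
ft_force: [0.5, -1.1, 0.1]
opening: 1.3
```

Emit:
drive_tool(motion=[-0.25, 0.73, 0, 0, 0, 0, -0.25, 0.73, 0, 0, 0, 0, -0.25, 0.73, 0, 0, 0, 0, -0.25, 0.73, 0, 0, 0, 0, -0.25, 0.73, 0, 0, 0, 0, -0.25, 0.73, 0, 0, 0, 0, -0.25, 0.73, 0, 0, 0, 0, -0.25, 0.73, 0, 0, 0, 0, -0.25, 0.73, 0, 0, 0, 0, 0, 0, 0, 0, 0, 0])

```text
t: 2.6
tcp_pos: [449.2, 149.6, 325.8]
orientation: [[-0.964, -0.267, -0.001], [-0.267, 0.964, -0.001], [0.001, -0.0, -1.0]]
ft_force: [0.4, -1.1, -0.1]
opening: 0.5
```

Emit:
drive_tool(motion=[0, 0, 0.54, 0, 0, 0, 0, 0, 0.54, 0, 0, 0, 0, 0, 0.54, 0, 0, 0, 0, 0, 0.54, 0, 0, 0, 0, 0, 0.54, 0, 0, 0, 0, 0, 0.54, 0, 0, 0, 0, 0, 0.54, 0, 0, 0, 0, 0, 0, 0, 0, 0, 0, 0, 0, 0, 0, 0, 0, 0, 0, 0, 0, 0])

```text
t: 3.85
tcp_pos: [450.1, 148.0, 138.8]
orientation: [[-0.964, -0.265, 0.002], [-0.265, 0.964, 0.001], [-0.002, 0.001, -1.0]]
ft_force: [0.2, -0.4, 0.2]
opening: 0.6
```

```bash
python3 - <<'E'
from h import *
im,d=snap('side','s1'); o=env.get_obs(); print(o['tcp_pos'],o['ft_force'],o['qpos'])
cv2.imwrite('pics/s1c.png',cv2.resize(im[150:290,240:380,::-1],None,fx=4,fy=4,interpolation=cv2.INTER_CUBIC))
E
```

```text
[449.96122793 148.04134455 138.65642354] [-0.4150968  -0.67312227 -0.04534291] [ 7.34851580e-01  1.05154961e-01 -5.44418186e-01  1.74061562e-04
 -9.19241629e-01 -2.03790016e+00]
```

View pics/s1c.png

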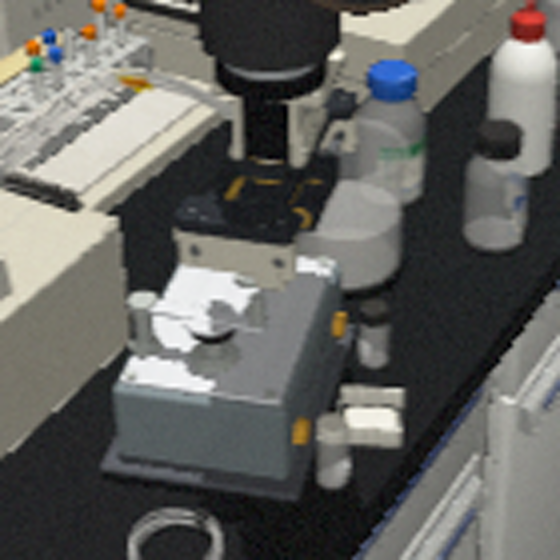

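The fingers sit to the right of the guard post (crop ≈(258,300)) with nothing touched. Joint 6 is short of clockwise range, so I'll pre-rotate the tool counter-clockwise. I can then push the post while orbiting the pivot.

Emit:
drive_tool(motion=[0, 0, 0, 0, 0, -1, 0, 0, 0, 0, 0, -1, 0, 0, 0, 0, 0, -1, 0, 0, 0, 0, 0, -1, 0, 0, 0, 0, 0, -1, 0, 0, 0, 0, 0, -1, 0, 0, 0, 0, 0, -1, -0.22, 0, 0.04, 0, 0, 0, -0.22, 0, 0.04, 0, 0, 0, 0, 0, 0, 0, 0, 0])

```text
t: 5.15
tcp_pos: [464.9, 164.7, 133.3]
orientation: [[-0.677, -0.736, -0.0], [-0.736, 0.677, -0.0], [0.0, -0.0, -1.0]]
ft_force: [-0.2, -0.8, -0.8]
opening: 0.2
```

Emit:
drive_tool(motion=[-0.04, 0.115, 0, 0, 0, 1, -0.04, 0.115, 0, 0, 0, 1, -0.04, 0.115, 0, 0, 0, 1, -0.04, 0.115, 0, 0, 0, 1, -0.04, 0.115, 0, 0, 0, 1, -0.04, 0.115, 0, 0, 0, 1, -0.04, 0.115, 0, 0, 0, 1, -0.04, 0.115, 0, 0, 0, 1, 0, 0, 0, 0, 0, 0, 0, 0, 0, 0, 0, 0])

```text
t: 6.4
tcp_pos: [454.1, 210.6, 133.5]
orientation: [[-0.982, -0.188, -0.0], [-0.188, 0.982, -0.0], [0.0, -0.0, -1.0]]
ft_force: [0.6, 1.1, -0.4]
opening: 0.4
```

```bash
python3 - <<'E'
from h import *
im,d=snap('side','s2'); o=env.get_obs(); print(o['tcp_pos'],o['ft_force'],o['qpos'])
cv2.imwrite('pics/s2c.png',cv2.resize(im[180:290,250:360,::-1],None,fx=5,fy=5,interpolation=cv2.INTER_CUBIC))
E
```

```text
[454.11137821 210.53017876 133.51317065] [0.21760015 0.65960037 0.33241406] [ 8.27341539e-01  1.56912900e-01 -4.95492132e-01 -2.36593223e-05
 -9.18551780e-01 -2.20914986e+00]
```

View pics/s2c.png

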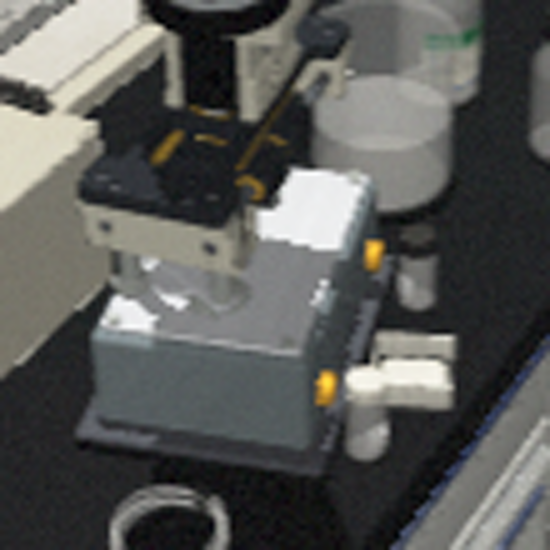

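No contact trouble, and the post is following on the far side of the fingers. I'll carry on with the orbit.

Emit:
drive_tool(motion=[-0.04, 0.115, 0, 0, 0, 1, -0.04, 0.115, 0, 0, 0, 1, -0.04, 0.115, 0, 0, 0, 1, -0.04, 0.115, 0, 0, 0, 1, -0.04, 0.115, 0, 0, 0, 1, -0.04, 0.115, 0, 0, 0, 1, -0.04, 0.115, 0, 0, 0, 1, 0, 0.12, 0, 0, 0, 0, 0, 0.12, 0, 0, 0, 0, 0, 0, 0, 0, 0, 0])

```text
t: 7.7
tcp_pos: [474.5, 261.2, 133.5]
orientation: [[-0.932, 0.362, 0.0], [0.362, 0.932, 0.0], [0.0, 0.0, -1.0]]
ft_force: [-0.2, -0.8, -0.2]
opening: 0.1
```

```bash
python3 - <<'E'
from h import *
im,d=snap('top','t3'); o=env.get_obs(); print(o['tcp_pos'],o['ft_force'],o['qpos'],o['orientation'][0])
a=cv2.resize(im[165:245,210:320,::-1],None,fx=5,fy=5,interpolation=cv2.INTER_CUBIC)
im,d=snap('side','s3')
b=cv2.resize(im[190:290,250:360,::-1],None,fx=5,fy=5,interpolation=cv2.INTER_CUBIC)[:,:250]
b=cv2.resize(im[180:260,250:360,::-1],None,fx=5,fy=5,interpolation=cv2.INTER_CUBIC)
cv2.imwrite('pics/c3.png',cv2.resize(np.vstack([a,b]),None,fx=.75,fy=.75))
E
```

```text
[474.45321069 261.20009597 133.50948731] [-0.52575467  0.52928892 -0.3283753 ] [ 8.65076194e-01  2.22040856e-01 -4.10393451e-01 -2.69541287e-04
 -9.37983577e-01 -2.80695470e+00] [-9.31877667e-01  3.62772666e-01  8.00283039e-05]
```

View pics/c3.png

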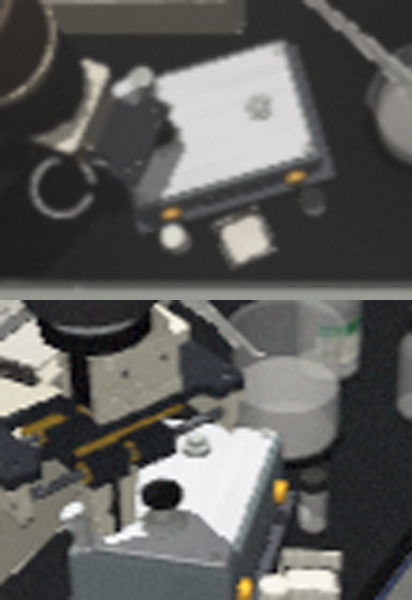

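The guard is off the head: the black head is visible in the side view at ≈(292.9,231.6), with the post at ≈(269,236). I'll measure both.

```bash
python3 - <<'E'
from h import *
im=cv2.imread('pics/s3.png'); g=im.max(2)[222:242,280:306]
m=(g<60).astype('uint8'); n,l,st,c=cv2.connectedComponentsWithStats(m); print(st[1:],c[1:]+[280,222])
print('head',onplane('side',(292.9,231.6),117).round(1)); print('post',onplane('side',(269.2,235),150).round(1))
im0=cv2.imread('pics/s3.png'); print(onplane('side',(250+197/3.75,180+143/3.75),100).round(1))
E
```

```text
[[ 0  0 12 20 54]
 [ 8  6 10  8 62]] [[282.53703704 227.51851852]
 [292.69354839 231.67741935]]
head [475.4 193.9 117. ]
post [497.7 273.1 150. ]
[499.4 103.9 100. ]
```

Emit:
drive_tool(motion=[-0.115, -0.257, 0, 0, 0, 0, -0.115, -0.257, 0, 0, 0, 0, -0.115, -0.257, 0, 0, 0, 0, -0.115, -0.257, 0, 0, 0, 0, -0.115, -0.257, 0, 0, 0, 0, 0, 0, 0, 0, 0, 0, 0, 0, 0.1, 0, 0, 0, 0, 0, 0.1, 0, 0, 0, 0, 0, 0, 0, 0, 0, 0, 0, 0, 0, 0, 0])

```text
t: 9.05
tcp_pos: [477.8, 190.7, 123.5]
orientation: [[-0.932, 0.363, -0.0], [0.363, 0.932, -0.0], [0.0, -0.0, -1.0]]
ft_force: [0.6, 0.3, -0.6]
opening: 0.4
```

```bash
python3 - <<'E'
from h import *
im,d=snap('side','s4'); o=env.get_obs(); print(o['tcp_pos'],o['ft_force'],o['qpos'])
cv2.imwrite('pics/s4c.png',cv2.resize(im[180:280,240:350,::-1],None,fx=6,fy=6,interpolation=cv2.INTER_CUBIC))
E
```

```text
[477.87403151 190.76596539 123.55680233] [0.07073876 1.1196203  0.37736716] [ 7.61827994e-01  1.90771335e-01 -4.79249351e-01  5.64579143e-05
 -9.00776769e-01 -2.70453399e+00]
```

View pics/s4c.png

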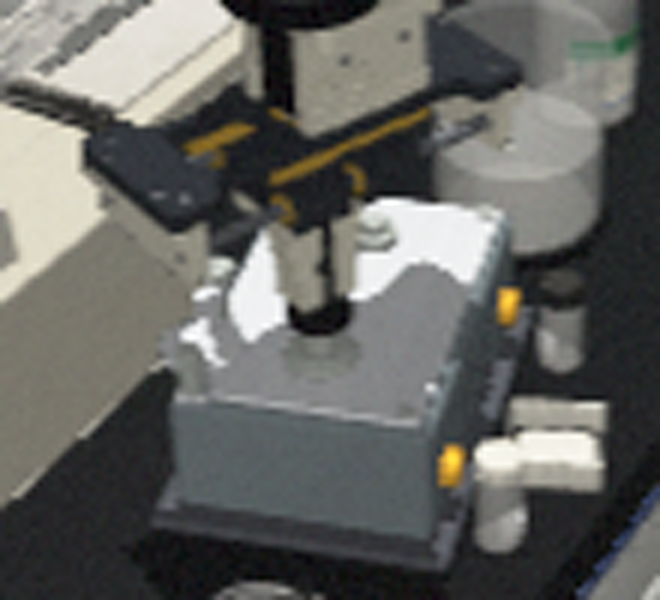

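The fingertips are centred over the head, with the guard well out to the left. I'll press the first stroke and check the bottom.

Emit:
drive_tool(motion=[0, 0, 0.06, 0, 0, 0, 0, 0, 0.06, 0, 0, 0, 0, 0, 0.06, 0, 0, 0, 0, 0, 0.05, 0, 0, 0, 0, 0, 0.05, 0, 0, 0, 0, 0, 0.05, 0, 0, 0, 0, 0, 0.05, 0, 0, 0, 0, 0, 0, 0, 0, 0, 0, 0, 0, 0, 0, 0, 0, 0, 0, 0, 0, 0])

```text
t: 10.35
tcp_pos: [477.9, 190.6, 105.5]
orientation: [[-0.932, 0.363, 0.001], [0.363, 0.932, 0.0], [-0.001, 0.0, -1.0]]
ft_force: [-4.3, -1.2, 10.8]
opening: 0.5
```

Emit:
drive_tool(motion=[0, 0, 0.02, 0, 0, 0, 0, 0, 0.02, 0, 0, 0, 0, 0, 0, 0, 0, 0, 0, 0, 0, 0, 0, 0, 0, 0, 0, 0, 0, 0, 0, 0, 0, 0, 0, 0, 0, 0, 0, 0, 0, 0, 0, 0, 0, 0, 0, 0, 0, 0, 0, 0, 0, 0, 0, 0, 0, 0, 0, 0])

```text
t: 11.6
tcp_pos: [478.0, 190.6, 103.6]
orientation: [[-0.932, 0.363, 0.001], [0.363, 0.932, 0.0], [-0.001, 0.0, -1.0]]
ft_force: [-4.2, -0.5, 12.2]
opening: 0.5
```

At the bottom I read 13.4 mm and 12.2 N, just short of the stop. Next come full strokes: up clear of the head, hold, then down.

Emit:
drive_tool(motion=[0, 0, -0.14, 0, 0, 0, 0, 0, -0.14, 0, 0, 0, 0, 0, -0.14, 0, 0, 0, 0, 0, 0, 0, 0, 0, 0, 0, 0, 0, 0, 0, 0, 0, 0.14, 0, 0, 0, 0, 0, 0.14, 0, 0, 0, 0, 0, 0.14, 0, 0, 0, 0, 0, 0, 0, 0, 0, 0, 0, 0, 0, 0, 0])

```text
t: 12.85
tcp_pos: [478.2, 190.7, 103.3]
orientation: [[-0.932, 0.363, 0.001], [0.363, 0.932, 0.0], [-0.001, 0.0, -1.0]]
ft_force: [-3.5, -1.3, 13.1]
opening: 0.7
```

Emit:
drive_tool(motion=[0, 0, -0.14, 0, 0, 0, 0, 0, -0.14, 0, 0, 0, 0, 0, -0.14, 0, 0, 0, 0, 0, 0, 0, 0, 0, 0, 0, 0, 0, 0, 0, 0, 0, 0.14, 0, 0, 0, 0, 0, 0.14, 0, 0, 0, 0, 0, 0.14, 0, 0, 0, 0, 0, 0, 0, 0, 0, 0, 0, 0, 0, 0, 0])

```text
t: 14.1
tcp_pos: [478.1, 190.7, 103.2]
orientation: [[-0.932, 0.363, 0.001], [0.363, 0.932, 0.0], [-0.001, 0.0, -1.0]]
ft_force: [-5.2, -0.4, 13.2]
opening: 0.4
```

Emit:
drive_tool(motion=[0, 0, -0.14, 0, 0, 0, 0, 0, -0.14, 0, 0, 0, 0, 0, -0.14, 0, 0, 0, 0, 0, 0, 0, 0, 0, 0, 0, 0, 0, 0, 0, 0, 0, 0, 0, 0, 0, 0, 0, 0, 0, 0, 0, 0, 0, 0, 0, 0, 0, 0, 0, 0, 0, 0, 0, 0, 0, 0, 0, 0, 0])

```text
t: 15.35
tcp_pos: [477.8, 190.6, 123.6]
orientation: [[-0.932, 0.364, 0.0], [0.364, 0.932, 0.0], [-0.0, 0.0, -1.0]]
ft_force: [-0.3, 0.5, 0.5]
opening: 0.5
```

```bash
python3 - <<'E'
from h import *
im,d=snap('side','s5'); o=env.get_obs(); print(o['tcp_pos'],o['ft_force'])
cv2.imwrite('pics/s5c.png',cv2.resize(im[180:280,240:350,::-1],None,fx=6,fy=6,interpolation=cv2.INTER_CUBIC))
E
```

```text
[477.83819617 190.576513   123.56260102] [ 0.70777361  0.25352323 -0.75016684]
```

View pics/s5c.png

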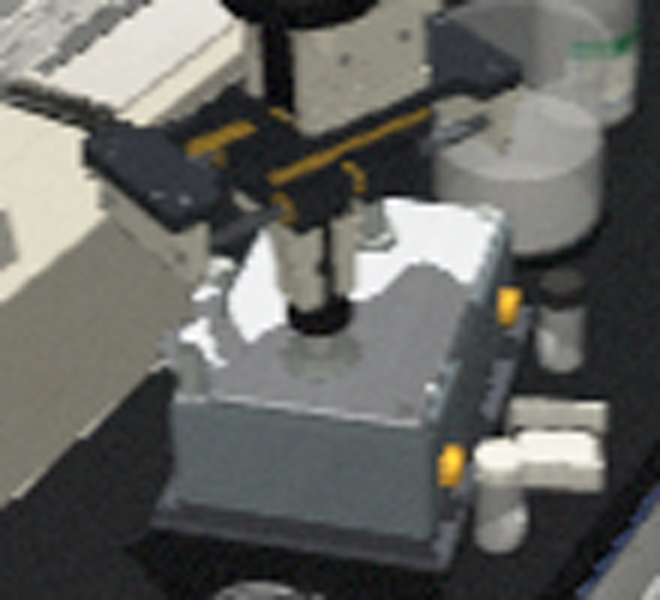

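The pump hasn't moved and the pin is rising, though the gripper hides its tip. Three strokes are done, so I'll do two more (extra ones are harmless) and then lift clear.

Emit:
drive_tool(motion=[0, 0, 0.14, 0, 0, 0, 0, 0, 0.14, 0, 0, 0, 0, 0, 0.14, 0, 0, 0, 0, 0, 0, 0, 0, 0, 0, 0, 0, 0, 0, 0, 0, 0, -0.14, 0, 0, 0, 0, 0, -0.14, 0, 0, 0, 0, 0, -0.14, 0, 0, 0, 0, 0, 0, 0, 0, 0, 0, 0, 0, 0, 0, 0])

```text
t: 16.65
tcp_pos: [477.5, 190.3, 123.1]
orientation: [[-0.931, 0.364, -0.001], [0.364, 0.931, -0.0], [0.0, -0.001, -1.0]]
ft_force: [0.1, 0.2, -0.9]
opening: 0.3
```

Emit:
drive_tool(motion=[0, 0, 0.14, 0, 0, 0, 0, 0, 0.14, 0, 0, 0, 0, 0, 0.14, 0, 0, 0, 0, 0, 0, 0, 0, 0, 0, 0, 0, 0, 0, 0, 0, 0, -0.14, 0, 0, 0, 0, 0, -0.14, 0, 0, 0, 0, 0, -0.14, 0, 0, 0, 0, 0, 0, 0, 0, 0, 0, 0, 0, 0, 0, 0])

```text
t: 17.9
tcp_pos: [477.5, 190.3, 123.1]
orientation: [[-0.931, 0.364, -0.001], [0.364, 0.931, -0.0], [0.0, -0.001, -1.0]]
ft_force: [-0.9, -0.0, -0.3]
opening: 0.6
```

Emit:
drive_tool(motion=[0, 0, -0.6, 0, 0, 0, 0, 0, -0.6, 0, 0, 0, 0, 0, -0.6, 0, 0, 0, 0, 0, -0.6, 0, 0, 0, 0, 0, -0.6, 0, 0, 0, 0, 0, -0.6, 0, 0, 0, 0, 0, -0.6, 0, 0, 0, 0, 0, 0, 0, 0, 0, 0, 0, 0, 0, 0, 0, 0, 0, 0, 0, 0, 0])

```text
t: 19.15
tcp_pos: [477.4, 190.3, 332.4]
orientation: [[-0.932, 0.364, -0.002], [0.364, 0.932, -0.001], [0.001, -0.002, -1.0]]
ft_force: [1.3, -0.1, -0.2]
opening: 0.6
```

```bash
python3 - <<'E'
from h import *
im,d=snap('side','s6'); o=env.get_obs(); print(o['t'],o['tcp_pos'],o['ft_force'])
cv2.imwrite('pics/s6c.png',cv2.resize(im[180:280,240:350,::-1],None,fx=6,fy=6,interpolation=cv2.INTER_CUBIC))
c=np.array([493,141.5]);y=.285;R=np.array([[np.cos(y),-np.sin(y)],[np.sin(y),np.cos(y)]]);p=c+[-3,3]+R@[0,-50]
for z in(85,95,131,140): print(z,(proj('side',[*p,z])[0]-[240,180])*6)
E
```

```text
19.2 [477.50475183 190.32356118 332.5365673 ] [ 0.35689196 -0.88209057  0.34848913]
85 [375.91274177 242.73910273]
95 [375.35531987 227.01720378]
131 [373.30525016 169.19959024]
140 [372.78185469 154.43938373]
```

View pics/s6c.png

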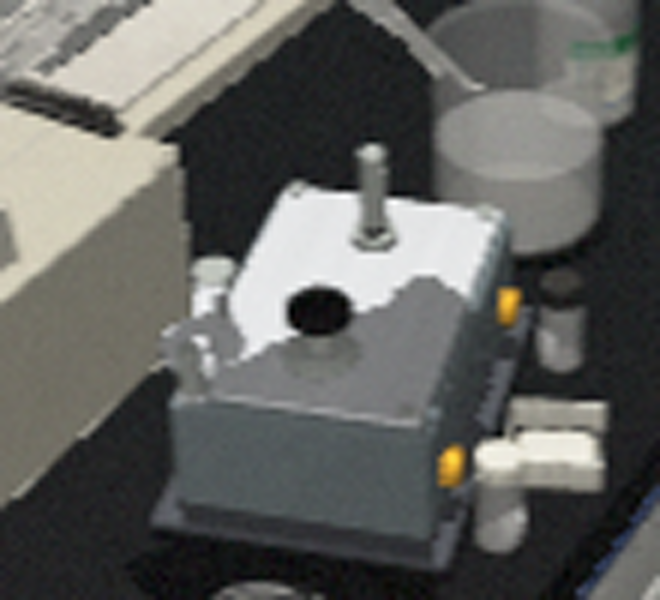

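The pin tip is at crop (372,150), against 154 expected for fully out, and the black ring shows at its foot. The plunger is up, the guard is open, and the pump's orange knobs are in the same pixels as at the start.

```bash
python3 -c "
from cell import env
print(env.sign_off())"
```

```text
the job is handed in; nothing more can be done
None
```

I swung the guard arm aside, pumped the plunger five full strokes with the closed fingertips, lifted clear and handed the job in. The robot's clock read 19.2 s.

- **Guard:** it stands at roughly 1.3–1.45 rad, pointing to the pump's left. That is an estimate: the side view gave a pivot-to-post distance of only about 72 mm against the true 88 mm. The head is clearly uncovered either way.
- **Strokes:** on the first three I measured about 13.5 mm of travel at the bottom, with 12–13 N on the fingers. The last two used the same commands, but I did not read the bottom. On every return the fingers rose about 6 mm clear of the head.
- **Indicator pin:** in the last side picture its tip matches the 140 mm height, and the black ring shows at its foot. I kept the gripper clear of it throughout.
- **Plunger and surroundings:** the plunger is up. The pump's knobs are in the same pixels as at the start, to within half a pixel. Among the small things, the two vials and the tray show no visible movement. The coil is mostly out of the last crop, and I did not check the timer at the end.

The two cameras disagreed by about 5 mm on positions, so I averaged them. No check failed.

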